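# Clear and pack the metalsmith's delivery tray

### The arm

A 6-joint arm with a two-finger parallel gripper is mounted at the origin on the work surface. World frame = base frame: x ahead of the robot, y to its left, z up, the work surface at z = 0. Lengths are in m, angles in rad, forces in N, time in s.
With the tool pointing down it reaches from about 0.375 to 0.975 m from the base axis. Payload 3.8 kg.
Tool frame: the origin (TCP) lies at the very end of the fingers, on their centre line; the grasp point (between the pads) lies 19 mm behind it; z points along the fingers, y is the line along which they close (so a half turn about z gives the same grasp; the last joint's range is limited). The gripper opens to 88 mm and grips with 3 to 60 N. Pads are 18 mm wide; open, the fingers measure 123 mm over their backs; the gripper's body (75 mm by 187 mm) begins 45 mm behind the grasp point.
Start: joints at [1.079, 0.264, 1.604, -0, 1.274, -0.037], TCP at [0.297, 0.606, 0.239] pointing down, gripper open.
Joint ranges: [-2.63, 2.63], [-0.94, 2.18], [0.31, 2.57], [-1.31, 4.45], [0, 2.66], [-2.55, 2.55]. Speed limits (rad/s): [2.57, 2.57, 3.14, 3.14, 3.14, 3.14].

### API

Orientations are given as [roll, pitch, yaw] about the fixed x, y, z axes, in that order (R = Rz(yaw) Ry(pitch) Rx(roll)).
In Python, from plant import r gives the robot as it stands.
- The arm moves only by the tool send_rows, never from a script. Its argument "deltas" is a list of rows, each an object of numbers: "dx", "dy", "dz": the shift along the tool's x, y, z in cm; "ax", "ay", "az": the turn, a rotation vector about the tool's x, y, z in degrees. A call has 1 to 8 rows; each row is the pose to reach, as a shift and turn from the pose commanded when the call began, along the tool's axes at that moment; what a row does not reach only later rows make up. A row lasts 1/12 s, in which the tool goes at most 41.7 mm and 7.16 degrees, less where a joint would pass 70% of its speed; a pose out of reach is approached as far as the arm can. A call with a gripper value outside its range is refused whole. "fingers" is the finger opening in cm, from 0 to 8.81, set as the call begins (left out, the last holds). The fingers move at their own pace and stop on an object; "squeeze" is the grip in N (left out, the last holds). Time passes only in rows, so rows that repeat a pose let the fingers close. It gives the time, the measured TCP pose, the force, the opening and the grip force at its end, in the units of the state.
- r.sense(): the state, without advancing time (a new reading comes with each control period).
- r.capture(name): name is "scene" or "top" or "wrist"; returns a dict with "img" (400x640x3 uint8, red, green, blue), "fov_y" (degrees; the focal length in pixels is half the picture's height over the tangent of half this angle, whatever the lens; pixels are square), "cx", "cy" (the principal point, pixels), "k1" (the pictures are not rectified: a ray, as slopes to the right and down, at radius r is drawn at 1 + k1 r^2 times it, then the intrinsics apply), "cam_to_world" (4x4, takes a point from camera to world coordinates). Camera axes: x right, y down, z forward; pixel columns grow to the right and rows downward; lengths in m; the calibration is good to about 2 mm. A picture is of the moment at which its call begins. There is no depth.
- r.job_done(): hands the job in; it is judged then, once.
The state is a dict: "time": time; "qpos": joint angles; "joint_velocities": joint speeds; "effort": joint torques, N m; "eef_pos": TCP position; "ee_rot": TCP orientation; "force": force on the tool from outside, world axes, zero at the start; "wrist_torque": the same for the moment, N m; "gripper_width": finger opening in m; "gripper_force": force on a finger pad.
Only numpy, scipy, OpenCV 4.12 (cv2) and the standard library are available. Lean on these libraries where they do the work, as an engineer would, in place of code of your own. Each camera call takes 0.05 s, during which the arm holds its last target. There are 200 camera calls.

### The job

The delivery tray must go out full: first take the little copper pail out of it and leave it hanging by its bail on the hook of the stand. Then pack the rectangular tea caddy and the round steel canister into the tray beside the brass mill, so that all three stand upright on the tray's floor. Set things down rather than dropping them, and leave the other things on the bench where they are.

Things in the scene. Friction and masses are not known exactly. Their poses are not given: they have to be found in the camera images.
- tray: Small open plywood tray, fixed to the bench, 166 mm (its x) by 76 mm (its y) outside, 45 mm high, walls and floor 8 mm thick: inside 150 by 60 mm. Origin: centre of its underside. It takes mill, canister and caddy in one row along its x only, with the caddy's 36 mm side along the row; about 10 mm of the length is then left over in all.
- tray_in (a point): Centre of the tray's inner floor, axes as the tray.
- mill: Brass mill, round, 52 mm diameter, 88 mm high with domed top and a foot bevelled 3 mm, about 0.35 kg; stands loose in one end of the tray, either the +x or the -x end, 1 to 5 mm from the end wall. Origin: centre of its underside, z up. It stays in the tray.
- pail: Copper pail, 45 mm wide at the foot, 52 mm at the rim, 40 mm high, 0.18 kg, standing in the other end of the tray. A rigid fixed bail (upside-down U of 8 mm round steel bar) rises from the rim: upright legs at its y = +-23.5 mm (55 mm over the outsides, 39 mm between) joined by a bar along y, underside 98 mm, top 106 mm above the origin (centre of its underside).
- pail_bail (a point): Middle of the underside of the bail's top bar, 98 mm above the pail's origin.
- caddy: Rectangular steel tea caddy, 36 mm (its x) by 54 mm (its y), 84 mm high plus a brass knob 12 mm wide and 8 mm high in the middle of the lid; its lowest 4 mm are stepped in 3 mm all round. About 0.22 kg. Starts upright on the bench. Origin: centre of its underside, z up.
- canister: Round steel canister, 52 mm diameter, 84 mm high plus a brass knob 16 mm wide and 8 mm high on the lid; foot bevelled 3 mm, upper edge 4 mm. About 0.25 kg. Starts upright on the bench. Origin: centre of its underside, z up.
- stand: Steel hook stand, fixed: round base 100 mm diameter and 12 mm high, upright post 16 mm diameter and 220 mm high on the origin (centre of the underside). The hook is an 8 mm round bar from the post along the stand's -x with its centreline at 200 mm height; from 88 mm out it turns up, ending 104 mm out, its tip's top at 226 mm height.
- stand_seat (a point): Where the bail should rest: top of the straight part of the hook bar, 55 mm out from the post, 204 mm high; axes as the stand (the hook points to -x).
- hammer: Hammer, 220 mm long, lying flat; bystander. Leave it where it is. Origin: centre of its underside.
- wrench: Flat steel wrench, 180 mm long, lying; bystander. Leave it where it is. Origin: centre of its underside.
- bowl: Copper bowl, 120 mm wide, 45 mm high; bystander. Leave it where it is. Origin: centre of its underside.
- cup: Small open brass cup, 68 mm wide at the rim, 60 mm high; bystander. Leave it where it is. Origin: centre of its underside.
- weight: Small brass weight, 42 mm diameter, 40 mm high; bystander. Leave it where it is. Origin: centre of its underside.
- fluxjar: Amber glass jar with black cap, 56 mm diameter, 75 mm high; bystander. Leave it where it is. Origin: centre of its underside.
Not all that is in view belongs to the job. What is shaped like the stand but brown or purple is not meant. Leave any green look-alike of the canister alone.

How it is judged:
By the outcome, as a careful person would: the job done as asked, in the order asked, and still so for the second after the job is handed in, with the robot touching nothing.
It also fails if it takes over 72 s, if anything falls off the work surface, if the arm or the gripper's body presses on something with over 40 N, if the wrist force passes 120 N, or if a joint passes its speed limit or range.

## Working session

There is one attempt and no reset: what is moved stays moved. The work goes in short steps, Python scripts to look and compute and a tool call to move; the robot and the scene stay as the last step left them, time stands still between calls to the robot, and variables do not carry over. Pictures are saved under pics/ and viewed, at most 10 in all, crops included, and the job is handed in when it is done.

Besides the shell and the picture viewer there is one more tool, called as name(argument=value, ...), one argument or row to a line, values as JSON. send_rows: Moves the arm, as the interface text tells. Its arguments: {"type":"object","properties":{"deltas":{"type":"array","items":{"type":"object","properties":{"dx":{"type":"number"},"dy":{"type":"number"},"dz":{"type":"number"},"ax":{"type":"number"},"ay":{"type":"number"},"az":{"type":"number"}}}},"fingers":{"type":"number"},"squeeze":{"type":"number"}},"required":["deltas"]}

```bash
ls; mkdir -p pics; cat > h.py <<'E'
import numpy as np, cv2
from plant import r
from scipy.spatial.transform import Rotation as R
def cap(n,fn=None):
    c=r.capture(n); 
    if fn: cv2.imwrite('pics/'+fn,c['img'][:,:,::-1])
    return c
def ray(c,u,v):
    f=200/np.tan(np.radians(c['fov_y'])/2)
    d=np.array([(u-c['cx'])/f,(v-c['cy'])/f]); s=d.copy()
    for _ in range(20): s=d/(1+c['k1']*(s@s))
    T=np.array(c['cam_to_world']); return T[:3,3],T[:3,:3]@np.array([s[0],s[1],1])
def onz(c,u,v,z):
    o,d=ray(c,u,v); return o+d*(z-o[2])/d[2]
def proj(c,p):
    T=np.array(c['cam_to_world']); q=T[:3,:3].T@(np.array(p)-T[:3,3]); s=q[:2]/q[2]
    f=200/np.tan(np.radians(c['fov_y'])/2); s=s*(1+c['k1']*(s@s)); return s*f+[c['cx'],c['cy']]
def delta(p,yaw):
    "cm, deg in tool axes to reach TCP p, pointing down, tool-y line yaw about world z"
    s=r.sense(); M=R.from_euler('xyz',s['ee_rot']); 
    return M.inv().apply(np.array(p)-s['eef_pos'])*100
E
python3 - <<'E'
from h import *
print(r.sense())
for n in('scene','top'):
    c=cap(n,n+'0.png'); print(n,c['fov_y'],c['cx'],c['cy'],c['k1'],np.round(c['cam_to_world'],3).tolist())
E
```

```text
pics
{'time': 0.0, 'qpos': array([ 1.07903621e+00,  2.64742405e-01,  1.60533551e+00, -6.33876932e-05,
        1.27370224e+00, -3.69047689e-02]), 'joint_velocities': array([-6.45939564e-05, -1.62098573e-03, -7.42376027e-04, -2.12739892e-03,
       -1.27201010e-03, -2.87045486e-04]), 'effort': array([ 1.17281750e-03, -5.02126157e+01, -3.56867373e+01,  7.28995632e-02,
        2.98301037e-02, -2.06388950e-04]), 'eef_pos': array([0.29624352, 0.60574374, 0.23741603]), 'ee_rot': array([-3.13940440e+00, -2.01821750e-05,  2.68675591e+00]), 'force': array([-0.13344138,  0.09493649,  0.41698936]), 'wrist_torque': array([-0.03628582,  0.0018894 , -0.0380794 ]), 'gripper_force': 0.0, 'gripper_width': 0.08846648112367612}
scene 53.65450775562282 314.6372559732293 199.1115386326159 -0.09910321906941964 [[0.6, 0.457, -0.657, 1.175], [0.8, -0.344, 0.491, -0.488], [-0.001, -0.82, -0.572, 0.732], [0.0, 0.0, 0.0, 1.0]]
top 45.91027537013261 313.49328032807205 201.41854613705976 -0.11554824377869923 [[-0.014, -0.979, 0.205, 0.286], [-1.0, 0.014, -0.001, 0.022], [-0.002, -0.205, -0.979, 1.343], [0.0, 0.0, 0.0, 1.0]]
```

View pics/top0.png

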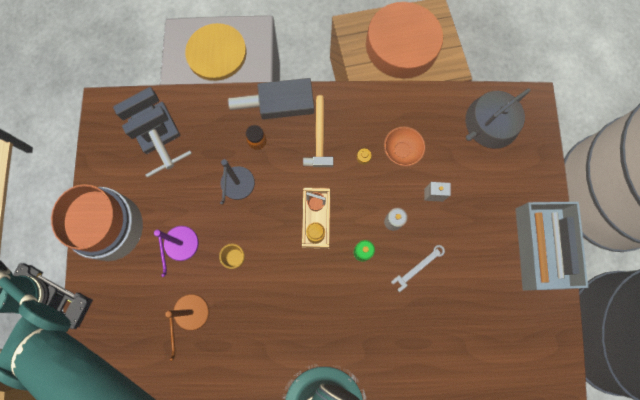

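View pics/scene0.png

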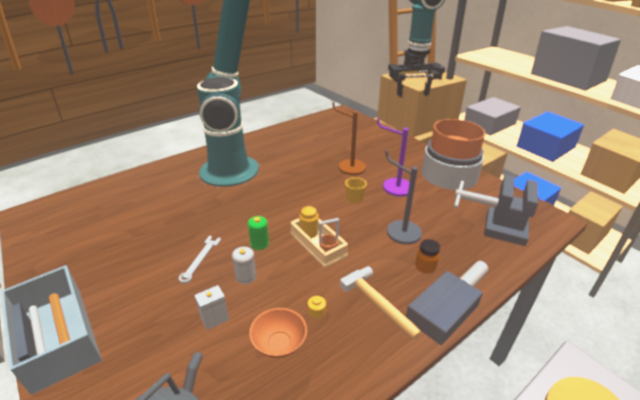

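The top view shows the tray at (316,218), with the mill at its near end (316,232) and the pail at its far end (317,200).
- **Canister:** the candidates are grey (396,218) and green (364,250). Grey is the steel one.
- **Stand:** the candidates are grey (238,182), purple (181,243) and brown (190,312). Grey is the steel one.
- **Caddy:** at (438,190).

I'll confirm these in an enlarged crop.

```bash
python3 - <<'E'
from h import *
c=cap('top'); im=c['img'][:,:,::-1]
cv2.imwrite('pics/crop1.png',cv2.resize(im[130:270,210:460],None,fx=3.2,fy=3.2,interpolation=cv2.INTER_CUBIC))
hsv=cv2.cvtColor(np.ascontiguousarray(im),cv2.COLOR_BGR2HSV)
m=cv2.inRange(hsv,(12,40,170),(30,160,255)); m[:, :295]=0;m[:,340:]=0;m[:180]=0;m[255:]=0
pts=cv2.findNonZero(m); b=cv2.minAreaRect(pts); print('tray',b)
bp=cv2.boxPoints(b); w=np.array([onz(c,*p,.045) for p in bp]); print(w.round(4).tolist(), w.mean(0))
print([np.linalg.norm(w[i]-w[(i+1)%4]).round(4) for i in range(4)])
E
```

```text
tray ((315.4999694824219, 216.99998474121094), (57.99999237060547, 26.999996185302734), 90.0)
[[0.5976, 0.0536, 0.045], [0.5965, -0.0226, 0.045], [0.4322, -0.0192, 0.045], [0.4333, 0.0552, 0.045]] [0.51488739 0.01673407 0.045     ]
[np.float64(0.0763), np.float64(0.1643), np.float64(0.0744), np.float64(0.1643)]
```

View pics/crop1.png

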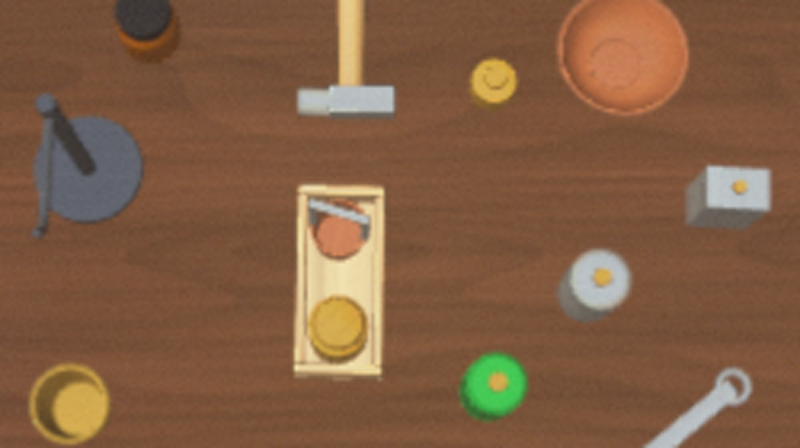

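The crop confirms them: steel canister at crop (600,280), beside the green one (493,385); the grey caddy at (738,188); the grey stand, base (88,170) and hook tip (40,232); the pail's bail from (309,204) to (369,222).

```bash
python3 - <<'E'
from h import *
c=cap('top')
for n,U,V,z in [('bailA',310,204,.104),('bailB',368,221,.104),('base',88,169,.012),('posttop',46,103,.22),('tip',40,232,.222),
 ('cadknob',740,187,.09),('cadTL',708,167,.084),('cadTR',769,168,.084),('cadBR',769,208,.084),('cadBL',702,207,.084),('canknob',603,277,.091),('cantop',600,280,.084),('mill',337,324,.083),
 ('green',498,382,.09),('tray tl',298,187,.045),('tr',383,187,.045),('bl',294,374,.045),('br',382,374,.045)]:
    print(n,onz(c,210+(U+.5)/3.2-.5,130+(V+.5)/3.2-.5,z).round(4))
s=r.sense();print(R.from_euler('xyz',s['ee_rot']).as_matrix().round(3).tolist())
E
```

```text
bailA [0.5683 0.0402 0.104 ]
bailB [ 0.553  -0.0083  0.104 ]
base [0.625  0.2434 0.012 ]
posttop [0.6255 0.2429 0.22  ]
tip [0.5227 0.2444 0.222 ]
cadknob [ 0.5812 -0.3291  0.09  ]
cadTL [ 0.6008 -0.3039  0.084 ]
cadTR [ 0.5992 -0.3576  0.084 ]
cadBR [ 0.5637 -0.3549  0.084 ]
cadBL [ 0.5654 -0.2963  0.084 ]
canknob [ 0.5045 -0.2061  0.091 ]
cantop [ 0.5032 -0.2047  0.084 ]
mill [0.4692 0.0189 0.083 ]
green [ 0.4175 -0.1142  0.09  ]
tray tl [0.5973 0.0514 0.045 ]
tr [ 0.5962 -0.0236  0.045 ]
bl [0.4318 0.0565 0.045 ]
br [ 0.4307 -0.0193  0.045 ]
[[-0.898, 0.439, -0.001], [0.439, 0.898, -0.001], [0.0, -0.001, -1.0]]
```

```bash
cat >> h.py <<'E'
def go(p,psi):
    s=r.sense(); M=R.from_euler('xyz',s['ee_rot']); y=M.as_matrix()[:,1]
    now=np.degrees(np.arctan2(y[1],y[0])); a=-((psi-now+90)%180-90)
    want=R.from_euler('xyz',[180,0,now-a+90],degrees=True)
    rv=(M.inv()*want).as_rotvec(degrees=True)
    print('at',s['eef_pos'].round(4),'psi',now.round(2),'d cm',(M.inv().apply(np.array(p)-s['eef_pos'])*100).round(2),'rot',rv.round(1),'t',round(s['time'],2),'w',round(s['gripper_width'],4),'F',s['force'].round(1),'q',s['qpos'].round(2))
E
python3 -c "
from h import *
go([.54,.016,.33],72.5)"
```

```text
at [0.2963 0.606  0.2379] psi 63.94 d cm [-47.81 -42.31  -9.15] rot [-0.1 -0.  -8.6] t 0.2 w 0.0878 F [0.  0.2 0.1] q [ 1.08  0.26  1.6  -0.    1.27 -0.04]
```

send_rows(
  deltas=[
    {"dz":-4},
    {"dz":-8,"dx":-1,"dy":-1},
    {"dx":-24,"dy":-21,"dz":-9.2,"az":-8.6},
    {"dx":-24,"dy":-21,"dz":-9.2,"az":-8.6},
    {"dx":-24,"dy":-21,"dz":-9.2,"az":-8.6},
    {"dx":-24,"dy":-21,"dz":-9.2,"az":-8.6},
    {"dx":-24,"dy":-21,"dz":-9.2,"az":-8.6},
    {"dx":-24,"dy":-21,"dz":-9.2,"az":-8.6},
  ],
  fingers=8.8,
)

```text
invalid input at $.deltas[0]: expected keys dx, dy, dz, ax, ay, az
```

```bash
python3 -c "
from h import *
go([.54,.016,.30],72.5)"
```

```text
at [0.2963 0.606  0.2379] psi 63.94 d cm [-47.81 -42.3   -6.15] rot [-0.1 -0.  -8.6] t 0.2 w 0.0878 F [0.  0.2 0.1] q [ 1.08  0.26  1.6  -0.    1.27 -0.04]
```

send_rows(
  deltas=[
    {"dx":0,"dy":0,"dz":-4,"ax":0,"ay":0,"az":0},
    {"dx":-1,"dy":-1,"dz":-8,"ax":0,"ay":0,"az":0},
    {"dx":-24,"dy":-21,"dz":-9.2,"ax":0,"ay":0,"az":-8.6},
    {"dx":-24,"dy":-21,"dz":-9.2,"ax":0,"ay":0,"az":-8.6},
    {"dx":-24,"dy":-21,"dz":-9.2,"ax":0,"ay":0,"az":-8.6},
    {"dx":-24,"dy":-21,"dz":-9.2,"ax":0,"ay":0,"az":-8.6},
    {"dx":-24,"dy":-21,"dz":-9.2,"ax":0,"ay":0,"az":-8.6},
    {"dx":-24,"dy":-21,"dz":-9.2,"ax":0,"ay":0,"az":-8.6},
  ],
  fingers=8.8,
)

```text
time: 0.87
eef_pos: [0.3985, 0.3613, 0.3284]
ee_rot: [-3.142, 0.0, 2.838]
force: [0.6, 0.2, -0.9]
gripper_width: 0.0881
gripper_force: 0.0
```

```bash
python3 -c "
from h import *
go([.54,.016,.30],72.5)"
```

```text
at [0.3985 0.3613 0.3284] psi 72.58 d cm [-23.84 -28.71   2.84] rot [-0.   0.   0.1] t 0.87 w 0.0881 F [ 0.6  0.2 -0.9] q [ 0.69 -0.04  1.78 -0.    1.41 -0.58]
```

send_rows(
  deltas=[
    {"dx":-23.8,"dy":-28.7,"dz":0,"ax":0,"ay":0,"az":0},
    {"dx":-23.8,"dy":-28.7,"dz":0,"ax":0,"ay":0,"az":0},
    {"dx":-23.8,"dy":-28.7,"dz":0,"ax":0,"ay":0,"az":0},
    {"dx":-23.8,"dy":-28.7,"dz":0,"ax":0,"ay":0,"az":0},
    {"dx":-23.8,"dy":-28.7,"dz":0,"ax":0,"ay":0,"az":0},
    {"dx":-23.8,"dy":-28.7,"dz":0,"ax":0,"ay":0,"az":0},
    {"dx":-23.8,"dy":-28.7,"dz":2.8,"ax":0,"ay":0,"az":0},
    {"dx":-23.8,"dy":-28.7,"dz":2.8,"ax":0,"ay":0,"az":0},
  ],
)

```text
time: 1.53
eef_pos: [0.5243, 0.0545, 0.3105]
ee_rot: [3.141, 0.002, 2.837]
force: [1.2, 0.4, -0.7]
gripper_width: 0.0879
gripper_force: 0.0
```

send_rows(
  deltas=[
    {"dx":0,"dy":0,"dz":0,"ax":0,"ay":0,"az":0},
    {"dx":0,"dy":0,"dz":0,"ax":0,"ay":0,"az":0},
    {"dx":0,"dy":0,"dz":0,"ax":0,"ay":0,"az":0},
  ],
)

```text
time: 1.78
eef_pos: [0.5233, 0.0566, 0.3096]
ee_rot: [3.141, -0.001, 2.836]
force: [-0.3, 0.9, 0.5]
gripper_width: 0.0876
gripper_force: 0.0
```

```bash
python3 -c "
from h import *
go([.561,.016,.073],72.5)
c=cap('wrist','w1.png');print(np.array(c['cam_to_world']).round(3).tolist(),c['fov_y'])
print(proj(c,[.5683,.0402,.106]),proj(c,[.553,-.0083,.106]))"
```

```text
at [0.5233 0.0566 0.3096] psi 72.48 d cm [-4.84 -2.74 23.66] rot [ 0.  -0.1 -0. ] t 1.78 w 0.0876 F [-0.3  0.9  0.5] q [ 0.06 -0.06  1.83  0.    1.37 -1.21]
[[0.301, 0.918, 0.257, 0.456], [0.954, -0.29, -0.08, 0.077], [0.001, 0.269, -0.963, 0.456], [0.0, 0.0, 0.0, 1.0]] 64.94957288513923
[314.76934835 214.84395042] [271.48046899 214.8508322 ]
```

View pics/w1.png

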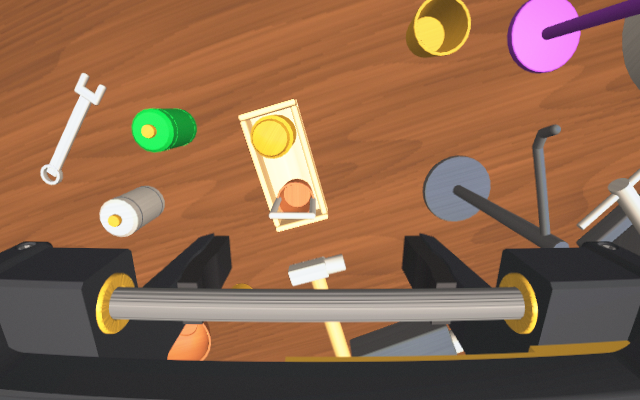

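The wrist view shows the bail's bar level from (270,215) to (314,215), where I predicted it, so the pose is good. Next I'll grip the bail's legs from outside.

send_rows(
  deltas=[
    {"dx":-3,"dy":-1.7,"dz":2,"ax":0,"ay":0,"az":0},
    {"dx":-4.8,"dy":-2.7,"dz":5,"ax":0,"ay":0,"az":0},
    {"dx":-4.8,"dy":-2.7,"dz":9,"ax":0,"ay":0,"az":0},
    {"dx":-4.8,"dy":-2.7,"dz":13,"ax":0,"ay":0,"az":0},
    {"dx":-4.8,"dy":-2.7,"dz":16,"ax":0,"ay":0,"az":0},
    {"dx":-4.8,"dy":-2.7,"dz":17,"ax":0,"ay":0,"az":0},
    {"dx":-4.8,"dy":-2.7,"dz":17,"ax":0,"ay":0,"az":0},
    {"dx":-4.8,"dy":-2.7,"dz":17,"ax":0,"ay":0,"az":0},
  ],
)

```text
time: 2.5
eef_pos: [0.5618, 0.0176, 0.141]
ee_rot: [3.141, 0.001, 2.839]
force: [0.8, -0.3, -0.1]
gripper_width: 0.0883
gripper_force: 0.0
```

```bash
python3 -c "
from h import *
go([.5607,.016,.072],72.5)"
```

```text
at [0.5618 0.0176 0.141 ] psi 72.65 d cm [ 0.06 -0.19  6.9 ] rot [0.  0.  0.1] t 2.5 w 0.0883 F [ 0.8 -0.3 -0.1] q [-0.01  0.13  1.95  0.    1.06 -1.28]
```

send_rows(
  deltas=[
    {"dx":0,"dy":-0.2,"dz":2,"ax":0,"ay":0,"az":0},
    {"dx":0,"dy":-0.2,"dz":4,"ax":0,"ay":0,"az":0},
    {"dx":0,"dy":-0.2,"dz":6,"ax":0,"ay":0,"az":0},
    {"dx":0,"dy":-0.2,"dz":6.9,"ax":0,"ay":0,"az":0},
    {"dx":0,"dy":-0.2,"dz":6.9,"ax":0,"ay":0,"az":0},
  ],
)

```text
time: 2.92
eef_pos: [0.5608, 0.0149, 0.0712]
ee_rot: [3.142, -0.0, 2.838]
force: [-0.6, 0.3, -0.1]
gripper_width: 0.0884
gripper_force: 0.0
```

send_rows(
  deltas=[
    {"dx":0,"dy":0,"dz":0,"ax":0,"ay":0,"az":0},
    {"dx":0,"dy":0,"dz":0,"ax":0,"ay":0,"az":0},
    {"dx":0,"dy":0,"dz":0,"ax":0,"ay":0,"az":0},
    {"dx":0,"dy":0,"dz":0,"ax":0,"ay":0,"az":0},
    {"dx":0,"dy":0,"dz":0,"ax":0,"ay":0,"az":0},
    {"dx":0,"dy":0,"dz":0,"ax":0,"ay":0,"az":0},
    {"dx":0,"dy":0,"dz":0,"ax":0,"ay":0,"az":0},
    {"dx":0,"dy":0,"dz":0,"ax":0,"ay":0,"az":0},
  ],
  fingers=4.8,
  squeeze=30,
)

```text
time: 3.58
eef_pos: [0.5613, 0.0145, 0.0717]
ee_rot: [3.141, 0.001, 2.837]
force: [-0.2, 0.8, 5.3]
gripper_width: 0.0537
gripper_force: 30.0
```

```bash
python3 -c "
from h import *
go([.5607,.016,.072],72.5)"
```

```text
at [0.5613 0.0145 0.0717] psi 72.54 d cm [ 0.1   0.13 -0.03] rot [0.  0.1 0. ] t 3.58 w 0.0537 F [-0.2  0.8  5.3] q [-0.02  0.21  2.    0.    0.93 -1.28]
```

send_rows(
  deltas=[
    {"dx":0,"dy":0,"dz":-0.5,"ax":0,"ay":0,"az":0},
    {"dx":0,"dy":0,"dz":-2,"ax":0,"ay":0,"az":0},
    {"dx":0,"dy":0,"dz":-5,"ax":0,"ay":0,"az":0},
    {"dx":0,"dy":0,"dz":-8,"ax":0,"ay":0,"az":0},
    {"dx":0,"dy":0,"dz":-11,"ax":0,"ay":0,"az":0},
    {"dx":0,"dy":0,"dz":-13.2,"ax":0,"ay":0,"az":0},
    {"dx":0,"dy":0,"dz":-13.2,"ax":0,"ay":0,"az":0},
    {"dx":0,"dy":0,"dz":-13.2,"ax":0,"ay":0,"az":0},
  ],
)

```text
time: 4.25
eef_pos: [0.5612, 0.0144, 0.2037]
ee_rot: [3.141, 0.002, 2.837]
force: [0.6, 1.1, -2.3]
gripper_width: 0.0539
gripper_force: 30.0
```

```bash
python3 -c "
from h import *
go([.45,.10,.204],89.5)
go([.45,.244,.204],89.5)
c=cap('top');print([onz(c,181,243,.01),onz(c,231,256,.03)])"
```

```text
at [0.5612 0.0144 0.2037] psi 72.54 d cm [13.17  4.83 -0.06] rot [  0.    0.1 -17. ] t 4.25 w 0.0539 F [ 0.6  1.1 -2.3] q [-0.02  0.07  1.89 -0.    1.17 -1.28]
at [0.5612 0.0144 0.2037] psi 72.54 d cm [17.49 18.57 -0.06] rot [  0.    0.1 -17. ] t 4.25 w 0.0539 F [ 0.6  1.1 -2.3] q [-0.02  0.07  1.89 -0.    1.17 -1.28]
[array([0.44970477, 0.40266459, 0.01      ]), array([0.40940147, 0.25395952, 0.03      ])]
```

send_rows(
  deltas=[
    {"dx":3.3,"dy":1.2,"dz":0,"ax":0,"ay":0,"az":-4},
    {"dx":6.6,"dy":2.4,"dz":0,"ax":0,"ay":0,"az":-8},
    {"dx":10,"dy":3.6,"dz":0,"ax":0,"ay":0,"az":-12},
    {"dx":13.2,"dy":4.8,"dz":0,"ax":0,"ay":0,"az":-17},
    {"dx":14.4,"dy":8.6,"dz":0,"ax":0,"ay":0,"az":-17},
    {"dx":15.5,"dy":12.3,"dz":0,"ax":0,"ay":0,"az":-17},
    {"dx":16.6,"dy":15.8,"dz":0,"ax":0,"ay":0,"az":-17},
    {"dx":17.5,"dy":18.6,"dz":0,"ax":0,"ay":0,"az":-17},
  ],
)

```text
time: 4.97
eef_pos: [0.4472, 0.2459, 0.1999]
ee_rot: [-3.14, -0.004, 3.134]
force: [0.8, -0.1, -1.4]
gripper_width: 0.0538
gripper_force: 30.0
```

send_rows(
  deltas=[
    {"dx":0,"dy":0,"dz":0,"ax":0,"ay":0,"az":0},
    {"dx":0,"dy":0,"dz":0,"ax":0,"ay":0,"az":0},
    {"dx":0,"dy":0,"dz":0,"ax":0,"ay":0,"az":0},
  ],
)

```text
time: 5.22
eef_pos: [0.448, 0.2434, 0.2004]
ee_rot: [-3.139, -0.004, 3.134]
force: [0.7, -0.5, -1.8]
gripper_width: 0.0535
gripper_force: 30.0
```

```bash
python3 -c "
from h import *
go([.46,.244,.204],89.5)
a=cap('scene');b=cap('wrist')
A=cv2.resize(a['img'][60:260,300:500],(400,400));B=cv2.resize(b['img'],(640,400))[:,120:520]
cv2.imwrite('pics/hook1.png',np.hstack([A,B])[:,:,::-1])"
```

```text
at [0.448  0.2434 0.2004] psi 89.59 d cm [-1.2   0.06 -0.37] rot [-0.2 -0.2  0.1] t 5.22 w 0.0535 F [ 0.7 -0.5 -1.8] q [ 0.45 -0.02  1.99 -0.    1.17 -1.11]
```

View pics/hook1.png

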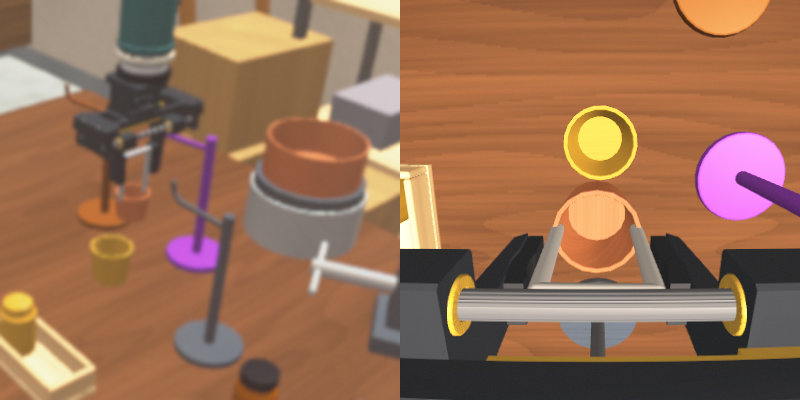

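The pail hangs level by its legs between the fingers. In the left half, the hook tip at (175,185) lies ahead of it. Now I'll thread it on.

send_rows(
  deltas=[
    {"dx":0,"dy":0,"dz":-0.5,"ax":0,"ay":0,"az":0},
    {"dx":-2,"dy":0,"dz":-0.5,"ax":0,"ay":0,"az":0},
    {"dx":-4,"dy":0,"dz":-0.5,"ax":0,"ay":0,"az":0},
    {"dx":-6,"dy":0,"dz":-0.5,"ax":0,"ay":0,"az":0},
    {"dx":-8,"dy":0,"dz":-0.5,"ax":0,"ay":0,"az":0},
    {"dx":-10,"dy":0,"dz":-0.5,"ax":0,"ay":0,"az":0},
    {"dx":-12,"dy":0,"dz":-0.5,"ax":0,"ay":0,"az":0},
    {"dx":-12.2,"dy":0,"dz":-0.5,"ax":0,"ay":0,"az":0},
  ],
)

```text
time: 5.98
eef_pos: [0.5749, 0.242, 0.2084]
ee_rot: [3.141, 0.003, 3.131]
force: [-1.1, -0.1, -1.3]
gripper_width: 0.0538
gripper_force: 30.0
```

```bash
python3 -c "
from h import *
go([.57,.2437,.170],89.5)
c=cap('scene');A=cv2.resize(c['img'][80:240,340:500],(560,560),interpolation=cv2.INTER_CUBIC)
cv2.imwrite('pics/hook2.png',A[:,:,::-1])"
```

```text
at [0.5749 0.242  0.2084] psi 89.38 d cm [0.5  0.16 3.84] rot [ 0.   0.2 -0.1] t 5.98 w 0.0538 F [-1.1 -0.1 -1.3] q [ 0.36  0.19  1.75 -0.    1.2  -1.2 ]
```

View pics/hook2.png

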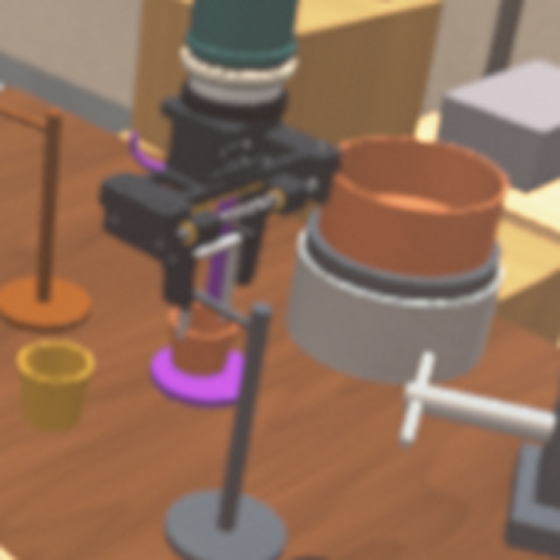

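The hook bar runs from the post (258,310) in between the legs, under the bail bar (215,245). Lowering it now.

send_rows(
  deltas=[
    {"dx":0.4,"dy":0.1,"dz":0.8,"ax":0,"ay":0,"az":0},
    {"dx":0.4,"dy":0.1,"dz":1.6,"ax":0,"ay":0,"az":0},
    {"dx":0.4,"dy":0.1,"dz":2.4,"ax":0,"ay":0,"az":0},
    {"dx":0.4,"dy":0.1,"dz":3.0,"ax":0,"ay":0,"az":0},
    {"dx":0.4,"dy":0.1,"dz":3.4,"ax":0,"ay":0,"az":0},
    {"dx":0.4,"dy":0.1,"dz":3.6,"ax":0,"ay":0,"az":0},
    {"dx":0.4,"dy":0.1,"dz":3.7,"ax":0,"ay":0,"az":0},
    {"dx":0.4,"dy":0.1,"dz":3.7,"ax":0,"ay":0,"az":0},
  ],
)

```text
time: 6.7
eef_pos: [0.5674, 0.2445, 0.1707]
ee_rot: [-3.142, -0.0, 3.134]
force: [0.2, -0.1, -1.5]
gripper_width: 0.0535
gripper_force: 30.0
```

```bash
python3 -c "
from h import *
go([.57,.2437,.170],89.5)"
```

```text
at [0.5674 0.2445 0.1707] psi 89.55 d cm [-0.26 -0.08  0.07] rot [-0.  -0.   0.1] t 6.7 w 0.0535 F [ 0.2 -0.1 -1.5] q [ 0.37  0.21  1.8  -0.    1.13 -1.2 ]
```

Not in contact yet; lower gently.

send_rows(
  deltas=[
    {"dx":0,"dy":0,"dz":0.1,"ax":0,"ay":0,"az":0},
    {"dx":0,"dy":0,"dz":0.2,"ax":0,"ay":0,"az":0},
    {"dx":0,"dy":0,"dz":0.2,"ax":0,"ay":0,"az":0},
  ],
)

```text
time: 6.95
eef_pos: [0.568, 0.2446, 0.1695]
ee_rot: [3.141, 0.001, 3.134]
force: [-0.1, 0.3, -0.3]
gripper_width: 0.0536
gripper_force: 30.0
```

send_rows(
  deltas=[
    {"dx":0,"dy":0,"dz":0.1,"ax":0,"ay":0,"az":0},
    {"dx":0,"dy":0,"dz":0.1,"ax":0,"ay":0,"az":0},
  ],
)

```text
time: 7.12
eef_pos: [0.5682, 0.2447, 0.1692]
ee_rot: [3.141, 0.002, 3.134]
force: [-1.6, -0.3, 3.9]
gripper_width: 0.0538
gripper_force: 30.0
```

send_rows(
  deltas=[
    {"dx":0,"dy":0,"dz":0,"ax":0,"ay":0,"az":0},
    {"dx":0,"dy":0,"dz":0,"ax":0,"ay":0,"az":0},
  ],
  fingers=5.8,
)

```text
time: 7.28
eef_pos: [0.5677, 0.2445, 0.168]
ee_rot: [3.141, 0.001, 3.134]
force: [0.1, -0.2, -0.2]
gripper_width: 0.058
gripper_force: 0.0
```

send_rows(
  deltas=[
    {"dx":0,"dy":0,"dz":0,"ax":0,"ay":0,"az":0},
    {"dx":0,"dy":0,"dz":0,"ax":0,"ay":0,"az":0},
    {"dx":0,"dy":0,"dz":0,"ax":0,"ay":0,"az":0},
    {"dx":0,"dy":0,"dz":0,"ax":0,"ay":0,"az":0},
    {"dx":0,"dy":0,"dz":0,"ax":0,"ay":0,"az":0},
  ],
  fingers=8.8,
)

```text
time: 7.7
eef_pos: [0.5674, 0.2444, 0.1677]
ee_rot: [-3.141, -0.0, 3.134]
force: [0.1, -0.1, -0.4]
gripper_width: 0.0874
gripper_force: 0.0
```

send_rows(
  deltas=[
    {"dx":0,"dy":0,"dz":-2,"ax":0,"ay":0,"az":0},
    {"dx":0,"dy":0,"dz":-5,"ax":0,"ay":0,"az":0},
    {"dx":0,"dy":0,"dz":-9,"ax":0,"ay":0,"az":0},
    {"dx":0,"dy":0,"dz":-13,"ax":0,"ay":0,"az":0},
    {"dx":0,"dy":0,"dz":-15,"ax":0,"ay":0,"az":0},
    {"dx":0,"dy":0,"dz":-15,"ax":0,"ay":0,"az":0},
  ],
)

```text
time: 8.2
eef_pos: [0.5703, 0.2456, 0.3256]
ee_rot: [3.137, 0.011, 3.134]
force: [1.1, -0.1, 0.8]
gripper_width: 0.0878
gripper_force: 0.0
```

```bash
python3 -c "
from h import *
go([.503,-.205,.30],0)
c=cap('scene');A=cv2.resize(c['img'][80:240,340:500],(480,480),interpolation=cv2.INTER_CUBIC)
cv2.imwrite('pics/hook3.png',A[:,:,::-1])"
```

```text
at [0.5703 0.2456 0.3256] psi 89.54 d cm [  6.4  -45.12   2.29] rot [ 0.7  0.3 89.5] t 8.2 w 0.0878 F [ 1.1 -0.1  0.8] q [ 0.37  0.11  1.62 -0.    1.39 -1.2 ]
```

View pics/hook3.png

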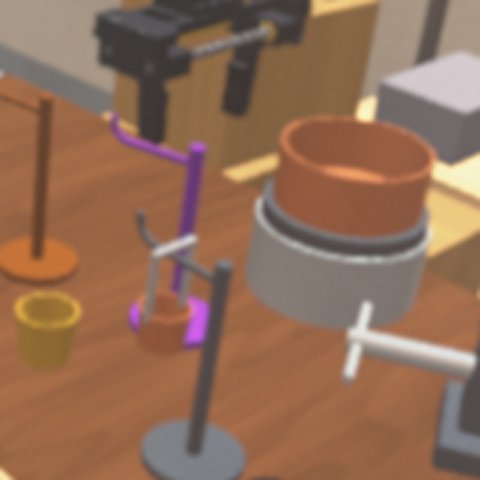

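The pail hangs on the hook with its bail (175,245) over the bar. Next stop is above the tray, to measure the mill and tray from close by.

send_rows(
  deltas=[
    {"dx":0.5,"dy":-4,"dz":0,"ax":0,"ay":0,"az":0},
    {"dx":1,"dy":-8,"dz":0,"ax":0,"ay":0,"az":0},
    {"dx":1.5,"dy":-12,"dz":0,"ax":0,"ay":0,"az":0},
    {"dx":2,"dy":-16,"dz":1,"ax":0,"ay":0,"az":0},
    {"dx":2.5,"dy":-20,"dz":2,"ax":0,"ay":0,"az":0.6},
    {"dx":2.5,"dy":-21.5,"dz":2.5,"ax":0,"ay":0,"az":0.6},
    {"dx":2.5,"dy":-21.5,"dz":2.5,"ax":0,"ay":0,"az":0.6},
    {"dx":2.5,"dy":-21.5,"dz":2.5,"ax":0,"ay":0,"az":0.6},
  ],
)

```text
time: 8.92
eef_pos: [0.5396, 0.029, 0.2905]
ee_rot: [3.141, -0.004, 3.121]
force: [-0.7, 1.4, -0.1]
gripper_width: 0.0879
gripper_force: 0.0
```

```bash
python3 - <<'E'
from h import *
go([.503,-.205,.25],89)
c=cap('wrist','w2.png'); im=np.ascontiguousarray(c['img'][:,:,::-1])
g0=proj(c,[.514,.0165,.045]); print(g0, proj(c,[.469,.019,.09]))
np.save('w2c.npy',c,allow_pickle=True)
lo=np.maximum(g0-100,0).astype(int); hi=(g0+100).astype(int); print(lo,hi)
cr=im[lo[1]:hi[1],lo[0]:hi[0]]
cv2.imwrite('pics/w2crop.png',cv2.resize(cr,None,fx=3,fy=3,interpolation=cv2.INTER_CUBIC)); print(cr.shape)
E
```

```text
at [0.5396 0.029  0.2905] psi 88.8 d cm [  3.15 -23.47   4.05] rot [ 0.  -0.2 -0.2] t 8.92 w 0.0879 F [-0.7  1.4 -0.1] q [ 0.01 -0.02  1.82  0.    1.34 -1.54]
[305.68998699 148.68695804] [305.49390281 111.25907037]
[205  48] [405 248]
(200, 200, 3)
```

View pics/w2crop.png

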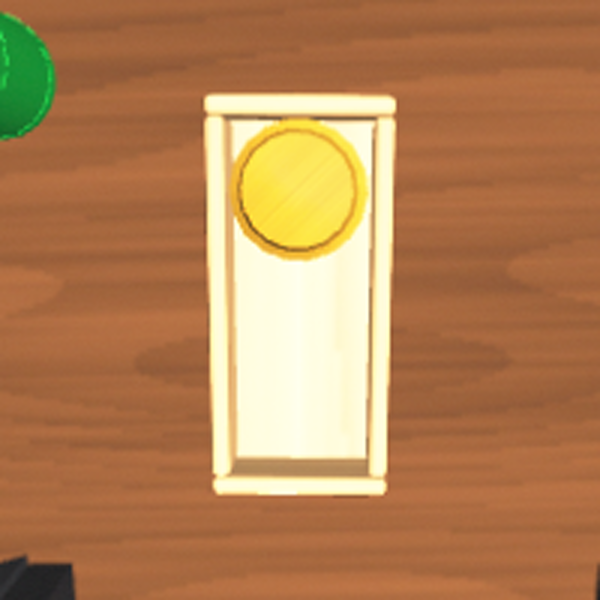

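The crop shows the tray rim from (204,96) to (386,494), the mill circle centred at about (299,189), and the rest of the tray empty.

```bash
python3 - <<'E'
from h import *
c=np.load('w2c.npy',allow_pickle=True).item(); print(np.array(c['cam_to_world'])[:3,3])
P=lambda U,V,z: onz(c,205+(U+.5)/3-.5,48+(V+.5)/3-.5,z)
t=[P(204,95.5,.045),P(396,95.5,.045),P(386,495,.045),P(213,495,.045)]
print(np.array(t).round(4)[:,:2].tolist(), np.mean(t,0))
for i in range(4): print(np.linalg.norm(t[i]-t[(i+1)%4]).round(4))
print('inner near/far', P(300,117,.045)[0],P(300,477,.045)[0])
print('mill',P(299.5,189,.085),P(299.5,118,.085),P(299.5,260,.085),P(232,189,.085),P(367,189,.085),'floor far edge',P(300,459,.008))
# canister and caddy from here
im=np.ascontiguousarray(c['img']); print(proj(c,[.503,-.205,.092]),proj(c,[.581,-.329,.092]))
E
```

```text
[0.46953611 0.03002299 0.43693185]
[[0.4315, -0.0202], [0.4332, 0.0554], [0.5982, 0.0503], [0.5966, -0.0254]] [0.5148861 0.0150393 0.045    ]
0.0756
0.1651
0.0756
0.1652
inner near/far 0.44053685471010784 0.5891920346248515
mill [0.46834533 0.01778268 0.085     ] [0.44383254 0.0185051  0.085     ] [0.49365555 0.0170281  0.085     ] [ 0.46778527 -0.00660042  0.085     ] [0.46885185 0.04215191 0.085     ] floor far edge [0.59158774 0.01160163 0.008     ]
[106.67923958 149.08655034] [ 24.21917934 216.74853151]
```

send_rows(
  deltas=[
    {"dx":0,"dy":-4,"dz":0.5,"ax":0,"ay":0,"az":0},
    {"dx":0,"dy":-8,"dz":1,"ax":0,"ay":0,"az":0},
    {"dx":0,"dy":-12,"dz":2,"ax":0,"ay":0,"az":0},
    {"dx":0,"dy":-16,"dz":3,"ax":0,"ay":0,"az":0},
    {"dx":0,"dy":-20,"dz":4,"ax":0,"ay":0,"az":0},
    {"dx":0,"dy":-23.4,"dz":4,"ax":0,"ay":0,"az":0},
    {"dx":0,"dy":-23.4,"dz":4,"ax":0,"ay":0,"az":0},
    {"dx":0,"dy":-23.4,"dz":4,"ax":0,"ay":0,"az":0},
  ],
)

```text
time: 9.63
eef_pos: [0.537, -0.2044, 0.2523]
ee_rot: [3.141, -0.001, 3.122]
force: [-0.9, -0.8, 0.3]
gripper_width: 0.0881
gripper_force: 0.0
```

```bash
python3 - <<'E'
from h import *
c=cap('wrist','w3.png'); hsv=cv2.cvtColor(np.ascontiguousarray(c['img']),cv2.COLOR_RGB2HSV)
m=cv2.inRange(hsv,(12,110,140),(32,255,255))
n,l,s,ce=cv2.connectedComponentsWithStats(m)
print('exp',proj(c,[.503,-.205,.092]))
for i in range(1,n):
    if 30<s[i,4]<3000: print(s[i].tolist(),ce[i].round(1),onz(c,*ce[i],.092).round(4))
# grey top: low saturation, bright
g=cv2.inRange(hsv,(0,0,150),(180,40,255)); n,l,s,ce=cv2.connectedComponentsWithStats(g)
for i in range(1,n):
    if s[i,4]>500: 
        x,y,w,h,a=s[i]; print('grey',s[i].tolist(),ce[i].round(1),onz(c,*ce[i],.084).round(4))
go([.503,-.205,.055],88.5)
E
```

```text
exp [314.91339036 149.23691929]
[402, 46, 17, 17, 227] [410.4  53.9] [ 0.4176 -0.1161  0.092 ]
[197, 69, 14, 12, 70] [202.4  74.7] [ 0.4316 -0.3077  0.092 ]
[306, 143, 15, 16, 192] [313.  150.5] [ 0.5042 -0.2069  0.092 ]
[193, 221, 12, 11, 98] [198.8 226.2] [ 0.5803 -0.3282  0.092 ]
[96, 274, 38, 60, 1111] [110.3 303.8] [ 0.6745 -0.4456  0.092 ]
[517, 275, 21, 59, 415] [530.  305.7] [0.6878 0.0422 0.092 ]
grey [191, 0, 105, 86, 1878] [238.6  40.3] [ 0.4015 -0.2735  0.084 ]
grey [289, 123, 50, 51, 1782] [313.5 147.9] [ 0.5026 -0.2064  0.084 ]
grey [469, 130, 35, 82, 1703] [487.3 170.1] [ 0.5282 -0.0275  0.084 ]
grey [175, 192, 67, 49, 1730] [206.7 220.4] [ 0.5769 -0.3221  0.084 ]
grey [112, 295, 370, 4, 556] [293.6 297.1] [ 0.672  -0.2331  0.084 ]
grey [111, 298, 412, 5, 835] [323.2 300.7] [ 0.6774 -0.1991  0.084 ]
grey [109, 301, 416, 20, 7060] [316.8 311.3] [ 0.6915 -0.2068  0.084 ]
at [ 0.5371 -0.2034  0.2526] psi 88.94 d cm [ 3.4  -0.25 19.76] rot [ 0.1 -0.   0.4] t 9.68 w 0.0882 F [0.4 0.8 0.3] q [-0.41  0.07  1.81  0.    1.27 -1.96]
```

send_rows(
  deltas=[
    {"dx":2,"dy":-0.2,"dz":3,"ax":0,"ay":0,"az":0.4},
    {"dx":3.35,"dy":-0.3,"dz":7,"ax":0,"ay":0,"az":0.4},
    {"dx":3.35,"dy":-0.3,"dz":11,"ax":0,"ay":0,"az":0.4},
    {"dx":3.35,"dy":-0.3,"dz":14,"ax":0,"ay":0,"az":0.4},
    {"dx":3.35,"dy":-0.3,"dz":17,"ax":0,"ay":0,"az":0.4},
    {"dx":3.35,"dy":-0.3,"dz":19,"ax":0,"ay":0,"az":0.4},
    {"dx":3.35,"dy":-0.3,"dz":20.6,"ax":0,"ay":0,"az":0.4},
    {"dx":3.35,"dy":-0.3,"dz":20.6,"ax":0,"ay":0,"az":0.4},
  ],
)

```text
time: 10.35
eef_pos: [0.5007, -0.203, 0.0433]
ee_rot: [3.138, -0.006, 3.119]
force: [-1.0, -0.9, -0.9]
gripper_width: 0.088
gripper_force: 0.0
```

```bash
python3 -c "
from h import *
go([.5037,-.2064,.046],88.5)"
```

```text
at [ 0.5007 -0.203   0.0433] psi 88.71 d cm [-0.3  -0.33 -0.27] rot [ 0.2 -0.4  0.2] t 10.35 w 0.088 F [-1.  -0.9 -0.9] q [-0.43  0.22  2.06  0.    0.87 -1.98]
```

Correct slightly, then close.

send_rows(
  deltas=[
    {"dx":-0.2,"dy":-0.3,"dz":-0.2,"ax":0,"ay":0,"az":0},
    {"dx":-0.2,"dy":-0.3,"dz":-0.2,"ax":0,"ay":0,"az":0},
  ],
)

```text
time: 10.52
eef_pos: [0.507, -0.2094, 0.0507]
ee_rot: [-3.14, 0.003, 3.118]
force: [0.7, 0.2, 0.4]
gripper_width: 0.088
gripper_force: 0.0
```

send_rows(
  deltas=[
    {"dx":0,"dy":0,"dz":0,"ax":0,"ay":0,"az":0},
    {"dx":0,"dy":0,"dz":0,"ax":0,"ay":0,"az":0},
    {"dx":0,"dy":0,"dz":0,"ax":0,"ay":0,"az":0},
    {"dx":0,"dy":0,"dz":0,"ax":0,"ay":0,"az":0},
    {"dx":0,"dy":0,"dz":0,"ax":0,"ay":0,"az":0},
    {"dx":0,"dy":0,"dz":0,"ax":0,"ay":0,"az":0},
    {"dx":0,"dy":0,"dz":0,"ax":0,"ay":0,"az":0},
    {"dx":0,"dy":0,"dz":0,"ax":0,"ay":0,"az":0},
  ],
  fingers=4.6,
  squeeze=25,
)

```text
time: 11.18
eef_pos: [0.5051, -0.2095, 0.0493]
ee_rot: [3.141, 0.0, 3.116]
force: [1.0, 3.1, 4.1]
gripper_width: 0.0515
gripper_force: 24.9
```

```bash
python3 -c "
from h import *
go([.5225,.015,.19],88.5)"
```

```text
at [ 0.5051 -0.2095  0.0493] psi 88.52 d cm [ -1.17  22.49 -14.06] rot [0. 0. 0.] t 11.18 w 0.0515 F [1.  3.1 4.1] q [-0.44  0.22  2.04  0.    0.88 -1.98]
```

send_rows(
  deltas=[
    {"dx":0,"dy":0,"dz":-1,"ax":0,"ay":0,"az":0},
    {"dx":0,"dy":0,"dz":-4,"ax":0,"ay":0,"az":0},
    {"dx":0,"dy":0,"dz":-8,"ax":0,"ay":0,"az":0},
    {"dx":0,"dy":0.5,"dz":-12,"ax":0,"ay":0,"az":0},
    {"dx":-0.5,"dy":3,"dz":-14,"ax":0,"ay":0,"az":0},
    {"dx":-1,"dy":7,"dz":-14,"ax":0,"ay":0,"az":0},
    {"dx":-1.5,"dy":11,"dz":-14,"ax":0,"ay":0,"az":0},
    {"dx":-1.5,"dy":14,"dz":-14,"ax":0,"ay":0,"az":0},
  ],
)

```text
time: 11.85
eef_pos: [0.524, -0.0685, 0.19]
ee_rot: [-3.142, 0.002, 3.116]
force: [1.6, 0.1, -2.7]
gripper_width: 0.0515
gripper_force: 24.8
```

```bash
python3 -c "
from h import *
go([.5255,.015,.17],88.5)"
```

```text
at [ 0.524  -0.0685  0.19  ] psi 88.51 d cm [0.07 8.35 2.  ] rot [-0.   0.1  0. ] t 11.85 w 0.0515 F [ 1.6  0.1 -2.7] q [-0.18  0.02  1.97  0.    1.15 -1.72]
```

send_rows(
  deltas=[
    {"dx":0,"dy":3,"dz":0,"ax":0,"ay":0,"az":0},
    {"dx":0,"dy":6,"dz":1,"ax":0,"ay":0,"az":0},
    {"dx":0,"dy":8.3,"dz":2,"ax":0,"ay":0,"az":0},
    {"dx":0,"dy":8.3,"dz":3,"ax":0,"ay":0,"az":0},
    {"dx":0,"dy":8.3,"dz":3,"ax":0,"ay":0,"az":0},
    {"dx":0,"dy":8.3,"dz":3,"ax":0,"ay":0,"az":0},
    {"dx":0,"dy":8.3,"dz":3,"ax":0,"ay":0,"az":0},
  ],
)

```text
time: 12.43
eef_pos: [0.5256, 0.0118, 0.1591]
ee_rot: [-3.141, -0.0, 3.115]
force: [0.8, 0.1, -1.8]
gripper_width: 0.0513
gripper_force: 24.8
```

```bash
python3 -c "
from h import *
go([.5255,.015,.0575],88.5)
c=cap('wrist');A=c['img'][80:330,180:460]
cv2.imwrite('pics/w4.png',cv2.resize(A,None,fx=2.2,fy=2.2)[:,:,::-1])
np.save('w4c.npy',c,allow_pickle=True)"
```

```text
at [0.5256 0.0118 0.1591] psi 88.5 d cm [ 0.02  0.33 10.16] rot [-0. -0. -0.] t 12.43 w 0.0513 F [ 0.8  0.1 -1.8] q [-0.02  0.05  2.01 -0.    1.09 -1.57]
```

View pics/w4.png

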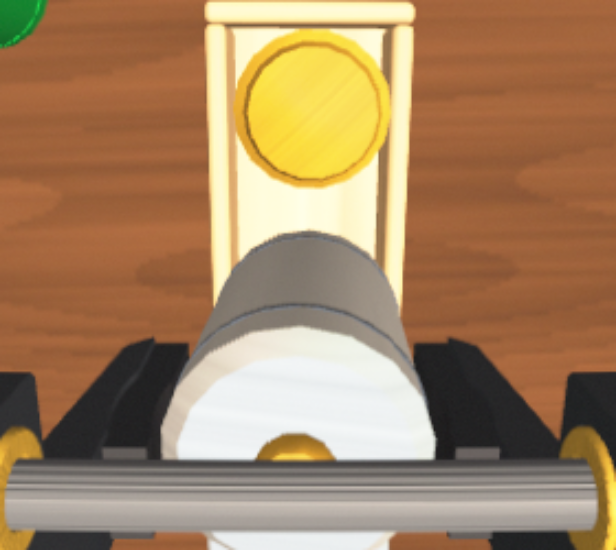

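The canister is upright in the grip, its foot arc topmost at (308,232), with the mill centred at (313,108). I'll check the in-hand offset.

```bash
python3 - <<'E'
from h import *
c=np.load('w4c.npy',allow_pickle=True).item()
P=lambda U,V,z: onz(c,180+(U+.5)/2.2-.5,80+(V+.5)/2.2-.5,z).round(4)
print('foot edge r26',P(308,232,.113)+[.026,0,0],'r23',P(308,232,.110)+[.023,0,0])
print('shoulder',P(305,305,.190)+[.026,0,0],'lidfront',P(300,327,.194)+[.022,0,0])
print('shoulder L/R',P(166,430,.19),P(434,430,.19))
print('mill',P(313,30,.085),P(313,187,.085),P(236,108,.085),P(390,108,.085))
print('tray near outer edge',P(207,4,.045),P(414,4,.045))
E
```

```text
foot edge r26 [0.5266 0.0144 0.113 ] r23 [0.5243 0.0144 0.11  ]
shoulder [0.5215 0.0131 0.19  ] lidfront [0.5201 0.0122 0.194 ]
shoulder L/R [ 0.5196 -0.0135  0.19  ] [0.521  0.0367 0.19  ]
mill [0.4441 0.0175 0.085 ] [0.4924 0.0165 0.085 ] [ 0.4668 -0.007   0.085 ] [0.4681 0.0411 0.085 ]
tray near outer edge [ 0.4322 -0.0193  0.045 ] [0.434  0.0546 0.045 ]
```

send_rows(
  deltas=[
    {"dx":0,"dy":0.3,"dz":1.5,"ax":0,"ay":0,"az":0},
    {"dx":0,"dy":0.3,"dz":3,"ax":0,"ay":0,"az":0},
    {"dx":0,"dy":0.3,"dz":4.5,"ax":0,"ay":0,"az":0},
    {"dx":0,"dy":0.3,"dz":6,"ax":0,"ay":0,"az":0},
    {"dx":0,"dy":0.3,"dz":7.5,"ax":0,"ay":0,"az":0},
    {"dx":0,"dy":0.3,"dz":8.7,"ax":0,"ay":0,"az":0},
    {"dx":0,"dy":0.3,"dz":9.4,"ax":0,"ay":0,"az":0},
    {"dx":0,"dy":0.3,"dz":9.6,"ax":0,"ay":0,"az":0},
  ],
)

```text
time: 13.15
eef_pos: [0.5249, 0.0152, 0.0618]
ee_rot: [-3.141, -0.002, 3.115]
force: [-0.8, 0.1, -1.6]
gripper_width: 0.0515
gripper_force: 24.8
```

send_rows(
  deltas=[
    {"dx":0,"dy":0,"dz":0.1,"ax":0,"ay":0,"az":0},
    {"dx":0,"dy":0,"dz":0.2,"ax":0,"ay":0,"az":0},
    {"dx":0,"dy":0,"dz":0.3,"ax":0,"ay":0,"az":0},
  ],
)

```text
time: 13.4
eef_pos: [0.5265, 0.0157, 0.0608]
ee_rot: [3.142, 0.002, 3.116]
force: [0.4, -0.6, -1.4]
gripper_width: 0.0517
gripper_force: 24.8
```

```bash
python3 -c "
from h import *
go([.5255,.015,.0573],88.5)"
```

```text
at [0.5265 0.0157 0.0608] psi 88.54 d cm [ 0.1  -0.08  0.35] rot [0.  0.1 0. ] t 13.4 w 0.0517 F [ 0.4 -0.6 -1.4] q [-0.02  0.17  2.08 -0.    0.89 -1.56]
```

send_rows(
  deltas=[
    {"dx":0.1,"dy":0,"dz":0.1,"ax":0,"ay":0,"az":0},
    {"dx":0.1,"dy":0,"dz":0.2,"ax":0,"ay":0,"az":0},
    {"dx":0.1,"dy":0,"dz":0.2,"ax":0,"ay":0,"az":0},
  ],
)

```text
time: 13.65
eef_pos: [0.5246, 0.0159, 0.0581]
ee_rot: [-3.142, 0.0, 3.116]
force: [0.3, 0.5, -2.1]
gripper_width: 0.0514
gripper_force: 24.8
```

send_rows(
  deltas=[
    {"dx":0,"dy":0,"dz":0.1,"ax":0,"ay":0,"az":0},
    {"dx":0,"dy":0,"dz":0.15,"ax":0,"ay":0,"az":0},
  ],
)

```text
time: 13.82
eef_pos: [0.5254, 0.0159, 0.0572]
ee_rot: [3.142, 0.002, 3.116]
force: [-1.5, 1.6, 5.0]
gripper_width: 0.0514
gripper_force: 24.8
```

send_rows(
  deltas=[
    {"dx":0.1,"dy":0,"dz":-0.1,"ax":0,"ay":0,"az":0},
    {"dx":0.2,"dy":0,"dz":-0.1,"ax":0,"ay":0,"az":0},
    {"dx":0.2,"dy":0,"dz":-0.05,"ax":0,"ay":0,"az":0},
    {"dx":0.2,"dy":0,"dz":-0.05,"ax":0,"ay":0,"az":0},
  ],
)

```text
time: 14.15
eef_pos: [0.5228, 0.0159, 0.0573]
ee_rot: [3.142, 0.0, 3.116]
force: [-1.1, -0.3, 2.4]
gripper_width: 0.0512
gripper_force: 24.8
```

send_rows(
  deltas=[
    {"dx":0,"dy":0,"dz":0,"ax":0,"ay":0,"az":0},
    {"dx":0,"dy":0,"dz":0,"ax":0,"ay":0,"az":0},
  ],
  fingers=5.6,
)

```text
time: 14.32
eef_pos: [0.5226, 0.0159, 0.0568]
ee_rot: [3.141, 0.0, 3.116]
force: [0.3, 0.6, 1.1]
gripper_width: 0.0563
gripper_force: 0.3
```

send_rows(
  deltas=[
    {"dx":0,"dy":0,"dz":0,"ax":0,"ay":0,"az":0},
    {"dx":0,"dy":0,"dz":0,"ax":0,"ay":0,"az":0},
    {"dx":0,"dy":0,"dz":0,"ax":0,"ay":0,"az":0},
    {"dx":0,"dy":0,"dz":0,"ax":0,"ay":0,"az":0},
  ],
  fingers=8.8,
)

```text
time: 14.65
eef_pos: [0.5226, 0.0159, 0.0568]
ee_rot: [-3.142, -0.0, 3.116]
force: [0.8, 0.2, -0.4]
gripper_width: 0.0801
gripper_force: 0.0
```

send_rows(
  deltas=[
    {"dx":0,"dy":0,"dz":-2,"ax":0,"ay":0,"az":0},
    {"dx":0,"dy":0,"dz":-5,"ax":0,"ay":0,"az":0},
    {"dx":0,"dy":0,"dz":-9,"ax":0,"ay":0,"az":0},
    {"dx":0,"dy":0,"dz":-13,"ax":0,"ay":0,"az":0},
    {"dx":-1,"dy":0,"dz":-17,"ax":0,"ay":0,"az":0},
    {"dx":-3,"dy":0,"dz":-20,"ax":0,"ay":0,"az":0},
    {"dx":-3.5,"dy":0,"dz":-21,"ax":0,"ay":0,"az":0},
    {"dx":-3.5,"dy":0,"dz":-21,"ax":0,"ay":0,"az":0},
  ],
)

```text
time: 15.32
eef_pos: [0.5606, 0.0149, 0.2707]
ee_rot: [3.142, 0.007, 3.116]
force: [1.7, -0.2, -0.3]
gripper_width: 0.0884
gripper_force: 0.0
```

```bash
cat > knobs.py <<'E'
from h import *
c=cap('wrist'); rgb=np.ascontiguousarray(c['img']); hsv=cv2.cvtColor(rgb,cv2.COLOR_RGB2HSV)
m=cv2.inRange(hsv,(12,110,140),(32,255,255)); m[260:]=0
n,l,s,ce=cv2.connectedComponentsWithStats(m)
for i in range(1,n):
    if 30<s[i,4]<4000: print('gold',s[i].tolist(),ce[i].round(1),onz(c,*ce[i],.1).round(4))
g=cv2.inRange(hsv,(0,0,120),(180,45,255)); g[260:]=0; n,l,s,ce=cv2.connectedComponentsWithStats(g)
for i in range(1,n):
    if s[i,4]>500:
        q=cv2.minAreaRect(cv2.findNonZero((l==i).astype(np.uint8))); print('grey',s[i].tolist(),onz(c,*q[0],.092).round(4),q)
np.save('k.npy',c,allow_pickle=True)
E
python3 knobs.py; python3 -c "
from h import *
go([.615,-.329,.27],88.5)"
```

```text
gold [170, 28, 17, 17, 226] [177.9  36.4] [ 0.4199 -0.1109  0.1   ]
gold [36, 61, 10, 10, 41] [39.8 65.8] [ 0.4375 -0.2547  0.1   ]
gold [311, 134, 15, 16, 180] [318.4 141.4] [0.5215 0.0179 0.1   ]
gold [626, 168, 14, 33, 250] [633.8 186. ] [0.5754 0.3667 0.1   ]
gold [515, 196, 91, 51, 1837] [560.8 224.4] [0.6179 0.2866 0.1   ]
gold [583, 196, 27, 11, 134] [595.2 201.9] [0.5925 0.3228 0.1   ]
gold [13, 199, 13, 10, 98] [ 19.2 203.7] [ 0.5782 -0.3168  0.1   ]
gold [613, 218, 27, 34, 522] [627.5 233. ] [0.6316 0.3739 0.1   ]
gold [132, 251, 21, 9, 111] [140.  256.1] [ 0.6434 -0.1866  0.1   ]
grey [28, 0, 79, 76, 1596] [ 0.4097 -0.2241  0.092 ] ((68.75000762939453, 34.750003814697266), (27.577163696289062, 101.82337951660156), 45.0)
grey [292, 65, 56, 127, 3711] [0.5088 0.0194 0.092 ] ((319.5, 128.0), (126.0, 55.0), 90.0)
grey [533, 165, 107, 77, 1108] [0.6044 0.3294 0.092 ] ((592.6887817382812, 209.62533569335938), (69.15239715576172, 108.4552993774414), 78.58415985107422)
grey [449, 173, 69, 68, 3197] [0.5966 0.1973 0.092 ] ((482.75006103515625, 206.25003051757812), (62.22539520263672, 72.83200073242188), 45.0)
grey [0, 174, 91, 45, 2942] [ 0.5727 -0.2889  0.092 ] ((45.96680450439453, 196.3755340576172), (41.80576705932617, 88.76477813720703), 75.0685806274414)
grey [281, 241, 64, 19, 1154] [0.6435 0.0084 0.092 ] ((312.5, 250.0), (18.0, 63.0), 90.0)
at [0.5582 0.015  0.2675] psi 88.54 d cm [ -6.55 -34.24  -0.24] rot [0.  0.1 0. ] t 15.37 w 0.088 F [-0.1  0.5  0.1] q [-0.02  0.03  1.82 -0.    1.29 -1.56]
```

send_rows(
  deltas=[
    {"dx":-0.8,"dy":-4,"dz":0,"ax":0,"ay":0,"az":0},
    {"dx":-1.5,"dy":-8,"dz":0,"ax":0,"ay":0,"az":0},
    {"dx":-2.2,"dy":-12,"dz":0,"ax":0,"ay":0,"az":0},
    {"dx":-3,"dy":-16,"dz":0,"ax":0,"ay":0,"az":0},
    {"dx":-3.8,"dy":-20,"dz":0,"ax":0,"ay":0,"az":0},
    {"dx":-4.6,"dy":-24,"dz":0,"ax":0,"ay":0,"az":0},
    {"dx":-5.4,"dy":-28,"dz":0,"ax":0,"ay":0,"az":0},
    {"dx":-6,"dy":-31,"dz":0,"ax":0,"ay":0,"az":0},
  ],
)

```text
time: 16.03
eef_pos: [0.6072, -0.2985, 0.2621]
ee_rot: [3.139, -0.006, 3.115]
force: [-1.1, -0.3, 0.7]
gripper_width: 0.088
gripper_force: 0.0
```

send_rows(
  deltas=[
    {"dx":-0.5,"dy":-3.2,"dz":0.5,"ax":0,"ay":0,"az":0},
    {"dx":-0.5,"dy":-3.2,"dz":2,"ax":0,"ay":0,"az":0},
    {"dx":-0.5,"dy":-3.2,"dz":2,"ax":0,"ay":0,"az":0},
    {"dx":-0.5,"dy":-3.2,"dz":2,"ax":0,"ay":0,"az":0},
  ],
)

```text
time: 16.37
eef_pos: [0.6111, -0.3272, 0.2418]
ee_rot: [3.137, -0.008, 3.115]
force: [0.4, -0.1, -0.1]
gripper_width: 0.0881
gripper_force: 0.0
```

```bash
python3 knobs.py; python3 - <<'E'
from h import *
c=np.load('k.npy',allow_pickle=True).item()
k=proj(c,[.581,-.329,.092]); print(k)
g=cv2.cvtColor(np.ascontiguousarray(c['img']),cv2.COLOR_RGB2GRAY)
x,y=k.astype(int); A=c['img'][max(0,y-60):y+60,x-70:x+70]
cv2.imwrite('pics/w5.png',cv2.resize(A,None,fx=5,fy=5,interpolation=cv2.INTER_CUBIC)[:,:,::-1]); print(x-70,max(0,y-60))
hsv=cv2.cvtColor(np.ascontiguousarray(c['img']),cv2.COLOR_RGB2HSV); print(hsv[y-20:y+21:5,x+14].tolist(),hsv[y+12,x-40:x+41:8].tolist())
go([.581,-.329,.05],88.5)
E
```

```text
gold [18, 0, 28, 104, 974] [31.6 51.2] [ 0.4775 -0.5771  0.1   ]
gold [295, 0, 16, 8, 72] [302.4   3.6] [ 0.4527 -0.334   0.1   ]
gold [622, 0, 18, 6, 80] [631.3   2.2] [ 0.4474 -0.042   0.1   ]
gold [582, 116, 58, 40, 1031] [621.3 135.7] [ 0.566  -0.0311  0.1   ]
gold [307, 150, 12, 12, 110] [312.2 156. ] [ 0.5801 -0.3296  0.1   ]
gold [553, 233, 15, 15, 182] [559.7 240.1] [ 0.6721 -0.0769  0.1   ]
grey [0, 0, 112, 125, 11423] [ 0.4868 -0.562   0.092 ] ((55.5, 62.0), (124.0, 111.0), 90.0)
grey [582, 24, 31, 126, 1019] [ 0.5221 -0.0498  0.092 ] ((604.8613891601562, 88.55585479736328), (24.178762435913086, 127.09782409667969), 10.256820678710938)
grey [598, 67, 42, 22, 625] [ 0.5121 -0.0368  0.092 ] ((618.5975341796875, 77.8780517578125), (18.22120475769043, 42.95786666870117), 83.6598129272461)
grey [285, 132, 57, 44, 2170] [ 0.5784 -0.3294  0.092 ] ((312.3868103027344, 153.10377502441406), (56.207767486572266, 41.699737548828125), 2.4895529747009277)
grey [0, 177, 20, 76, 737] [ 0.6313 -0.6492  0.092 ] ((9.5, 214.5), (75.0, 19.0), 90.0)
grey [533, 210, 75, 23, 1487] [ 0.6545 -0.0624  0.092 ] ((570.0, 221.0), (22.0, 74.0), 90.0)
[312.86871237 155.87156531]
242 95
[[15, 35, 145], [100, 3, 252], [100, 3, 252], [100, 3, 252], [100, 3, 252], [100, 3, 252], [100, 3, 252], [110, 3, 252], [11, 112, 210]] [[12, 162, 183], [11, 157, 183], [100, 3, 252], [105, 2, 251], [100, 3, 251], [105, 2, 252], [105, 2, 252], [90, 2, 252], [105, 2, 253], [12, 160, 175], [12, 159, 175]]
at [ 0.6121 -0.327   0.2437] psi 88.55 d cm [ 3.   -0.34 19.38] rot [ 0.2 -0.3  0.1] t 16.42 w 0.088 F [ 0.5 -0.3  0.7] q [-0.53  0.3   1.55  0.    1.3  -2.07]
```

```bash
python3 - <<'E'
from h import *
c=np.load('k.npy',allow_pickle=True).item()
hsv=cv2.cvtColor(np.ascontiguousarray(c['img']),cv2.COLOR_RGB2HSV)
m=cv2.inRange(hsv,(0,0,225),(180,15,255)); m[:110]=0;m[200:]=0;m[:,:260]=0;m[:,370:]=0
q=cv2.minAreaRect(cv2.findNonZero(m)); print(q)
w=np.array([onz(c,*p,.084) for p in cv2.boxPoints(q)])[:,:2]; print(w.round(4).tolist(),w.mean(0))
for i in range(4):
    d=w[(i+1)%4]-w[i]; print(np.linalg.norm(d).round(4),np.degrees(np.arctan2(d[1],d[0]))%180)
go([w.mean(0)[0],w.mean(0)[1],.05],87)
E
```

```text
((312.29339599609375, 155.25189208984375), (56.207767486572266, 36.79132843017578), 2.4895529747009277)
[[0.5975, -0.3585], [0.562, -0.3551], [0.5657, -0.3015], [0.6015, -0.3033]] [ 0.58168074 -0.32959266]
0.0357 174.56475009099495
0.0537 86.00480883097624
0.0358 177.1032492224708
0.0553 85.90154389061802
at [ 0.6121 -0.327   0.2437] psi 88.55 d cm [ 2.93 -0.4  19.38] rot [ 0.2 -0.3  1.6] t 16.42 w 0.088 F [ 0.5 -0.3  0.7] q [-0.53  0.3   1.55  0.    1.3  -2.07]
```

send_rows(
  deltas=[
    {"dx":1.5,"dy":-0.2,"dz":2,"ax":0.2,"ay":-0.3,"az":2.5},
    {"dx":3,"dy":-0.4,"dz":5,"ax":0.2,"ay":-0.3,"az":2.5},
    {"dx":3,"dy":-0.4,"dz":8,"ax":0.2,"ay":-0.3,"az":2.5},
    {"dx":3,"dy":-0.4,"dz":10.5,"ax":0.2,"ay":-0.3,"az":2.5},
    {"dx":3,"dy":-0.4,"dz":12,"ax":0.2,"ay":-0.3,"az":2.5},
    {"dx":3,"dy":-0.4,"dz":12.5,"ax":0.2,"ay":-0.3,"az":2.5},
    {"dx":3,"dy":-0.4,"dz":12.5,"ax":0.2,"ay":-0.3,"az":2.5},
    {"dx":3,"dy":-0.4,"dz":12.5,"ax":0.2,"ay":-0.3,"az":2.5},
  ],
)

```text
time: 17.08
eef_pos: [0.5844, -0.3312, 0.1229]
ee_rot: [-3.138, 0.006, 3.074]
force: [1.0, -0.5, 0.3]
gripper_width: 0.0879
gripper_force: 0.0
```

```bash
python3 -c "
from h import *
go([.5815,-.3295,.049],86)"
```

```text
at [ 0.5844 -0.3312  0.1229] psi 86.1 d cm [0.34 0.18 7.39] rot [-0.2  0.4  0.1] t 17.08 w 0.0879 F [ 1.  -0.5  0.3] q [-0.55  0.34  1.73 -0.    1.07 -2.06]
```

send_rows(
  deltas=[
    {"dx":0.1,"dy":0.1,"dz":2,"ax":0,"ay":0,"az":0},
    {"dx":0.1,"dy":0.1,"dz":4,"ax":0,"ay":0,"az":0},
    {"dx":0.1,"dy":0.1,"dz":6,"ax":0,"ay":0,"az":0},
    {"dx":0.1,"dy":0.1,"dz":7,"ax":0,"ay":0,"az":0},
    {"dx":0.1,"dy":0.1,"dz":7.2,"ax":0,"ay":0,"az":0},
    {"dx":0.1,"dy":0.1,"dz":7.2,"ax":0,"ay":0,"az":0},
    {"dx":0.1,"dy":0.1,"dz":7.2,"ax":0,"ay":0,"az":0},
  ],
)

```text
time: 17.67
eef_pos: [0.5844, -0.3316, 0.0516]
ee_rot: [-3.137, 0.008, 3.073]
force: [-0.2, 0.5, -0.0]
gripper_width: 0.0884
gripper_force: 0.0
```

```bash
python3 -c "
from h import *
go([.5815,-.3295,.049],86)"
```

```text
at [ 0.5844 -0.3316  0.0516] psi 86.05 d cm [0.3  0.19 0.26] rot [-0.3  0.4  0.1] t 17.67 w 0.0884 F [-0.2  0.5 -0. ] q [-0.55  0.42  1.77 -0.    0.95 -2.05]
```

send_rows(
  deltas=[
    {"dx":0.3,"dy":0.2,"dz":0.2,"ax":-0.3,"ay":0.4,"az":0},
    {"dx":0.3,"dy":0.2,"dz":0.2,"ax":-0.3,"ay":0.4,"az":0},
    {"dx":0.3,"dy":0.2,"dz":0.2,"ax":-0.3,"ay":0.4,"az":0},
  ],
)

```text
time: 17.92
eef_pos: [0.5807, -0.3291, 0.0488]
ee_rot: [3.14, -0.001, 3.072]
force: [1.0, 0.6, 0.1]
gripper_width: 0.0881
gripper_force: 0.0
```

send_rows(
  deltas=[
    {"dx":0,"dy":0,"dz":0,"ax":0,"ay":0,"az":0},
    {"dx":0,"dy":0,"dz":0,"ax":0,"ay":0,"az":0},
    {"dx":0,"dy":0,"dz":0,"ax":0,"ay":0,"az":0},
    {"dx":0,"dy":0,"dz":0,"ax":0,"ay":0,"az":0},
    {"dx":0,"dy":0,"dz":0,"ax":0,"ay":0,"az":0},
    {"dx":0,"dy":0,"dz":0,"ax":0,"ay":0,"az":0},
    {"dx":0,"dy":0,"dz":0,"ax":0,"ay":0,"az":0},
  ],
  fingers=4.8,
  squeeze=25,
)

```text
time: 18.5
eef_pos: [0.5804, -0.329, 0.0479]
ee_rot: [3.14, -0.002, 3.073]
force: [-0.4, -0.9, 0.6]
gripper_width: 0.0536
gripper_force: 25.0
```

```bash
python3 -c "
from h import *
go([.569,.0138,.19],88.5)"
```

```text
at [ 0.5804 -0.329   0.0479] psi 86.05 d cm [  3.52  34.14 -14.16] rot [ 0.1 -0.1 -2.5] t 18.5 w 0.0536 F [-0.4 -0.9  0.6] q [-0.55  0.42  1.77  0.    0.95 -2.06]
```

send_rows(
  deltas=[
    {"dx":0,"dy":0,"dz":-1,"ax":0,"ay":0,"az":0},
    {"dx":0,"dy":0,"dz":-4,"ax":0,"ay":0,"az":0},
    {"dx":0,"dy":0,"dz":-8,"ax":0,"ay":0,"az":0},
    {"dx":0,"dy":1,"dz":-12,"ax":0,"ay":0,"az":-1},
    {"dx":0.3,"dy":3.5,"dz":-14.2,"ax":0,"ay":0,"az":-2.5},
    {"dx":0.7,"dy":7.5,"dz":-14.2,"ax":0,"ay":0,"az":-2.5},
    {"dx":1.1,"dy":11.5,"dz":-14.2,"ax":0,"ay":0,"az":-2.5},
    {"dx":1.5,"dy":15,"dz":-14.2,"ax":0,"ay":0,"az":-2.5},
  ],
)

```text
time: 19.17
eef_pos: [0.5757, -0.1765, 0.1914]
ee_rot: [3.139, -0.0, 3.115]
force: [0.7, 0.4, -2.8]
gripper_width: 0.0537
gripper_force: 25.0
```

```bash
python3 -c "
from h import *
go([.569,.0138,.175],88.5)"
```

```text
at [ 0.5757 -0.1765  0.1914] psi 88.49 d cm [ 1.16 19.01  1.69] rot [ 0.1 -0.  -0. ] t 19.17 w 0.0537 F [ 0.7  0.4 -2.8] q [-0.34  0.16  1.82  0.    1.17 -1.89]
```

send_rows(
  deltas=[
    {"dx":0.2,"dy":4,"dz":0,"ax":0,"ay":0,"az":0},
    {"dx":0.5,"dy":8,"dz":0,"ax":0,"ay":0,"az":0},
    {"dx":0.8,"dy":12,"dz":0,"ax":0,"ay":0,"az":0},
    {"dx":1,"dy":15.5,"dz":0,"ax":0,"ay":0,"az":0},
    {"dx":1.1,"dy":18,"dz":0.5,"ax":0,"ay":0,"az":0},
    {"dx":1.1,"dy":19,"dz":1.5,"ax":0,"ay":0,"az":0},
    {"dx":1.1,"dy":19,"dz":1.5,"ax":0,"ay":0,"az":0},
    {"dx":1.1,"dy":19,"dz":1.5,"ax":0,"ay":0,"az":0},
  ],
)

```text
time: 19.83
eef_pos: [0.5687, 0.0117, 0.1745]
ee_rot: [3.14, -0.004, 3.118]
force: [0.3, -0.5, -2.6]
gripper_width: 0.0539
gripper_force: 25.0
```

```bash
python3 -c "
from h import *
go([.569,.0138,.175],88.5)
c=cap('wrist');A=c['img'][90:340,180:460]
cv2.imwrite('pics/w6.png',cv2.resize(A,None,fx=2.2,fy=2.2)[:,:,::-1])
np.save('w6c.npy',c,allow_pickle=True)"
```

```text
at [0.5687 0.0117 0.1745] psi 88.63 d cm [-0.02  0.21 -0.05] rot [ 0.1 -0.2  0.1] t 19.83 w 0.0539 F [ 0.3 -0.5 -2.6] q [-0.02  0.12  1.9   0.    1.13 -1.57]
```

View pics/w6.png

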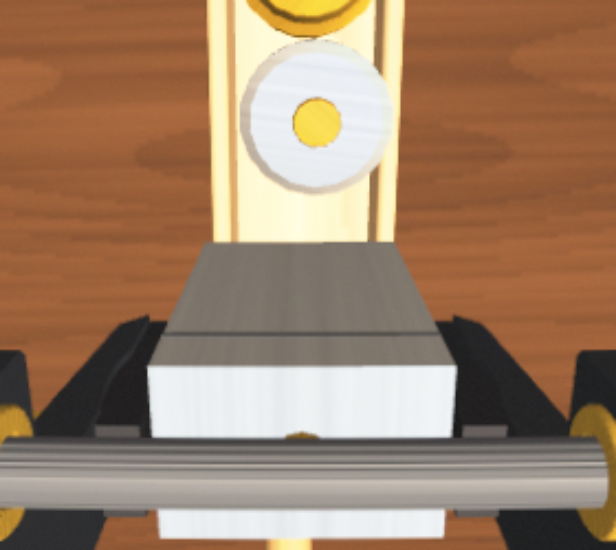

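The canister stands close to the mill, centred at (316,116). The caddy is square in the grip, its lower front edge at row 242 and its upper one at row 366.

```bash
python3 - <<'E'
from h import *
c=np.load('w6c.npy',allow_pickle=True).item()
P=lambda U,V,z: onz(c,180+(U+.5)/2.2-.5,90+(V+.5)/2.2-.5,z).round(4)
print('can',P(316,39,.088),P(316,193,.09),P(240,116,.088),P(392,116,.088),'knob',P(317,122,.1))
print('caddy low',P(207,242,.1305),P(393,242,.1305),'top',P(149,366,.2105),P(456,366,.2105),'back top',P(159,538,.2105),P(444,538,.2105))
print('tray walls',P(213,242,.045),P(391,242,.045),P(210,116,.045),P(399,116,.045),'inner', P(232,242,.045),P(374,242,.045),P(232,116,.045),P(381,116,.045))
E
```

```text
can [0.496  0.0185 0.088 ] [0.5466 0.0175 0.09  ] [ 0.5202 -0.0074  0.088 ] [0.5214 0.0434 0.088 ] knob [0.5216 0.018  0.1   ]
caddy low [ 0.5518 -0.0148  0.1305] [0.5531 0.0385 0.1305] top [ 0.5518 -0.0148  0.2105] [0.5531 0.0391 0.2105] back top [ 0.5879 -0.0161  0.2105] [0.5893 0.0384 0.2105]
tray walls [ 0.5756 -0.0247  0.045 ] [0.5774 0.0491 0.045 ] [ 0.5239 -0.023   0.045 ] [0.5257 0.0518 0.045 ] inner [ 0.5758 -0.0168  0.045 ] [0.5773 0.0421 0.045 ] [ 0.5241 -0.0143  0.045 ] [0.5255 0.0447 0.045 ]
```

send_rows(
  deltas=[
    {"dx":0.2,"dy":0.1,"dz":0,"ax":0,"ay":0,"az":0},
    {"dx":0.2,"dy":0.1,"dz":1.5,"ax":0,"ay":0,"az":0},
    {"dx":0.2,"dy":0.1,"dz":3,"ax":0,"ay":0,"az":0},
    {"dx":0.2,"dy":0.1,"dz":4.5,"ax":0,"ay":0,"az":0},
    {"dx":0.2,"dy":0.1,"dz":5,"ax":0,"ay":0,"az":0},
    {"dx":0.2,"dy":0.1,"dz":5,"ax":0,"ay":0,"az":0},
    {"dx":0.2,"dy":0.1,"dz":5,"ax":0,"ay":0,"az":0},
  ],
)

```text
time: 20.47
eef_pos: [0.5679, 0.0121, 0.1258]
ee_rot: [3.14, -0.002, 3.115]
force: [0.6, 0.6, -1.7]
gripper_width: 0.0539
gripper_force: 25.0
```

```bash
python3 -c "
from h import *
go([.5668,.0128,.056],88.5)"
```

```text
at [0.5679 0.0121 0.1258] psi 88.47 d cm [0.1  0.06 6.98] rot [ 0.1 -0.1 -0. ] t 20.47 w 0.0539 F [ 0.6  0.6 -1.7] q [-0.02  0.16  1.95  0.    1.04 -1.57]
```

send_rows(
  deltas=[
    {"dx":0.1,"dy":0.05,"dz":1,"ax":0,"ay":0,"az":0},
    {"dx":0.1,"dy":0.05,"dz":2,"ax":0,"ay":0,"az":0},
    {"dx":0.1,"dy":0.05,"dz":3,"ax":0,"ay":0,"az":0},
    {"dx":0.1,"dy":0.05,"dz":3.5,"ax":0,"ay":0,"az":0},
    {"dx":0.1,"dy":0.05,"dz":3.5,"ax":0,"ay":0,"az":0},
  ],
)

```text
time: 20.88
eef_pos: [0.565, 0.0137, 0.0883]
ee_rot: [3.14, -0.005, 3.116]
force: [0.3, 0.2, -2.4]
gripper_width: 0.0537
gripper_force: 25.0
```

send_rows(
  deltas=[
    {"dx":0,"dy":0,"dz":0.7,"ax":0,"ay":0,"az":0},
    {"dx":0,"dy":0,"dz":1.4,"ax":0,"ay":0,"az":0},
    {"dx":0,"dy":0,"dz":2.1,"ax":0,"ay":0,"az":0},
    {"dx":0,"dy":0,"dz":2.6,"ax":0,"ay":0,"az":0},
    {"dx":0,"dy":0,"dz":2.9,"ax":0,"ay":0,"az":0},
    {"dx":0,"dy":0,"dz":3.0,"ax":0,"ay":0,"az":0},
  ],
)

```text
time: 21.38
eef_pos: [0.5661, 0.0137, 0.0596]
ee_rot: [3.14, -0.003, 3.116]
force: [0.7, 0.8, -2.3]
gripper_width: 0.0536
gripper_force: 25.0
```

```bash
python3 -c "
from h import *
go([.5668,.0128,.056],88.5)"
```

```text
at [0.5661 0.0137 0.0596] psi 88.54 d cm [-0.08 -0.09  0.36] rot [ 0.1 -0.2  0. ] t 21.38 w 0.0536 F [ 0.7  0.8 -2.3] q [-0.02  0.24  1.99  0.    0.91 -1.57]
```

send_rows(
  deltas=[
    {"dx":0,"dy":0,"dz":0.1,"ax":0,"ay":0,"az":0},
    {"dx":0,"dy":0,"dz":0.2,"ax":0,"ay":0,"az":0},
    {"dx":0,"dy":0,"dz":0.3,"ax":0,"ay":0,"az":0},
  ],
)

```text
time: 21.63
eef_pos: [0.567, 0.0136, 0.0578]
ee_rot: [3.14, -0.001, 3.116]
force: [0.2, 0.7, -1.6]
gripper_width: 0.0537
gripper_force: 25.0
```

send_rows(
  deltas=[
    {"dx":0,"dy":0,"dz":0.1,"ax":0,"ay":0,"az":0},
    {"dx":0,"dy":0,"dz":0.1,"ax":0,"ay":0,"az":0},
  ],
)

```text
time: 21.8
eef_pos: [0.5667, 0.0136, 0.0566]
ee_rot: [3.14, -0.001, 3.116]
force: [0.1, 0.2, -2.6]
gripper_width: 0.0537
gripper_force: 25.0
```

send_rows(
  deltas=[
    {"dx":0,"dy":0,"dz":0.1,"ax":0,"ay":0,"az":0},
    {"dx":0,"dy":0,"dz":0.1,"ax":0,"ay":0,"az":0},
  ],
)

```text
time: 21.97
eef_pos: [0.567, 0.0137, 0.0558]
ee_rot: [3.14, -0.001, 3.116]
force: [-0.3, 0.6, -1.6]
gripper_width: 0.0538
gripper_force: 25.0
```

send_rows(
  deltas=[
    {"dx":0,"dy":0,"dz":0.05,"ax":0,"ay":0,"az":0},
    {"dx":0,"dy":0,"dz":0.05,"ax":0,"ay":0,"az":0},
  ],
)

```text
time: 22.13
eef_pos: [0.5671, 0.0136, 0.0559]
ee_rot: [3.14, -0.001, 3.116]
force: [-1.7, 0.3, 3.3]
gripper_width: 0.0544
gripper_force: 25.0
```

Contact with the floor. Release and retreat.

send_rows(
  deltas=[
    {"dx":0,"dy":0,"dz":0,"ax":0,"ay":0,"az":0},
    {"dx":0,"dy":0,"dz":0,"ax":0,"ay":0,"az":0},
  ],
  fingers=5.8,
)

```text
time: 22.3
eef_pos: [0.567, 0.0137, 0.0553]
ee_rot: [3.14, -0.001, 3.116]
force: [0.3, -0.4, 0.1]
gripper_width: 0.0578
gripper_force: 0.0
```

send_rows(
  deltas=[
    {"dx":0,"dy":0,"dz":0,"ax":0,"ay":0,"az":0},
    {"dx":0,"dy":0,"dz":0,"ax":0,"ay":0,"az":0},
    {"dx":0,"dy":0,"dz":0,"ax":0,"ay":0,"az":0},
    {"dx":0,"dy":0,"dz":0,"ax":0,"ay":0,"az":0},
    {"dx":0,"dy":0,"dz":0,"ax":0,"ay":0,"az":0},
  ],
  fingers=8.8,
)

```text
time: 22.72
eef_pos: [0.5666, 0.0137, 0.055]
ee_rot: [3.14, -0.002, 3.116]
force: [-0.4, 0.3, 0.5]
gripper_width: 0.0873
gripper_force: 0.0
```

send_rows(
  deltas=[
    {"dx":0,"dy":0,"dz":-2,"ax":0,"ay":0,"az":0},
    {"dx":0,"dy":0,"dz":-5,"ax":0,"ay":0,"az":0},
    {"dx":0,"dy":0,"dz":-9,"ax":0,"ay":0,"az":0},
    {"dx":0,"dy":0,"dz":-13,"ax":0,"ay":0,"az":0},
    {"dx":0,"dy":0,"dz":-17,"ax":0,"ay":0,"az":0},
    {"dx":0,"dy":0,"dz":-20,"ax":0,"ay":0,"az":0},
    {"dx":0,"dy":0,"dz":-21,"ax":0,"ay":0,"az":0},
    {"dx":0,"dy":0,"dz":-21,"ax":0,"ay":0,"az":0},
  ],
)

```text
time: 23.38
eef_pos: [0.5691, 0.0132, 0.2691]
ee_rot: [3.14, 0.006, 3.116]
force: [1.0, 0.3, -0.3]
gripper_width: 0.0879
gripper_force: 0.0
```

```bash
python3 - <<'E'
from h import *
go([.57,.015,.27],88.5)
c=cap('wrist'); hsv=cv2.cvtColor(np.ascontiguousarray(c['img']),cv2.COLOR_RGB2HSV)
m=cv2.inRange(hsv,(12,110,140),(32,255,255)); m[260:]=0
n,l,s,ce=cv2.connectedComponentsWithStats(m)
for i in range(1,n):
    p=onz(c,*ce[i],.1)
    if 20<s[i,4]<4000 and abs(p[1]-.015)<.06: print('gold',s[i].tolist(),p.round(4))
g=cv2.inRange(hsv,(0,0,235),(180,12,255)); g[260:]=0; n,l,s,ce=cv2.connectedComponentsWithStats(g)
for i in range(1,n):
    x,y,w,h,a=s[i]
    p=onz(c,*ce[i],.092)
    if a>200 and abs(p[1]-.015)<.06: print('lid',s[i].tolist(),onz(c,x-.5,y-.5,.092).round(4),onz(c,x+w-.5,y+h-.5,.092).round(4))
# pail bail check from scene view: predicted bar ends of the hanging bail
c=cap('scene'); d=c['img'].astype(int)
for q in ([.570,.224,.208],[.570,.244,.208],[.570,.264,.208],[.57,.244,.125]): u=proj(c,q).round().astype(int); print(u,d[u[1]-1:u[1]+2,u[0]-1:u[0]+2].mean((0,1)).round())
E
```

```text
at [0.5691 0.0132 0.2691] psi 88.54 d cm [-0.09  0.18 -0.09] rot [0.1 0.3 0. ] t 23.38 w 0.0879 F [ 1.   0.3 -0.3] q [-0.02  0.04  1.8   0.    1.29 -1.57]
gold [312, 126, 16, 15, 185] [0.5215 0.018  0.1   ]
gold [340, 145, 3, 13, 24] [0.5394 0.0389 0.1   ]
gold [311, 174, 11, 11, 97] [0.5675 0.0133 0.1   ]
lid [299, 109, 46, 46, 1425] [ 0.4974 -0.0023  0.092 ] [0.5444 0.0432 0.092 ]
lid [291, 162, 52, 33, 1569] [ 0.5502 -0.0127  0.092 ] [0.5871 0.041  0.092 ]
lid [282, 243, 64, 15, 855] [ 0.6408 -0.0271  0.092 ] [0.6612 0.0443 0.092 ]
[393 164] [182. 173. 166.]
[398 162] [186. 177. 174.]
[403 160] [184. 177. 174.]
[395 188] [151.  92.  64.]
```

The caddy and canister lids are at the expected height and place, both upright, and the bail and pail colours show at the hook seat. Handing in.

```bash
python3 -c "
from h import *
print(r.job_done())"
```

```text
the job is handed in; nothing more can be done
None
```

I handed the job in at about 23 s, with the pail hanging by its bail on the steel stand's hook and the canister and caddy standing upright in the tray beside the mill. The final camera check showed all of them in place; the judge's result was not returned.

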